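# Refill the desk caddy and present it turned, ball centred

### The job

Two of the four pockets of the wooden desk caddy are empty: stand one of the two spare glue sticks in each of them, leaving the sticks already there in place. Then take the caddy by its black handle, lift it straight up off the dark mat, and only then turn it a quarter turn so that its blue tab points towards the blue sticky note, keeping it level all the while so that the loose green ball never leaves the dark ring in the dish. Finish still holding the caddy still and level about 10 cm above the middle of the mat, with the ball settled in the middle of the dish; leave the other things on the desk where they are.

Things in the scene. Friction and masses are not known exactly. Their poses are not given: they have to be found in the camera images.
- caddy: Loose desk caddy of pale wood, about 0.36 kg empty: base 190 x 190 x 6 mm standing on the mat, sides parallel to the mat's, with a round white dish (radius 48 mm) in the middle, four square corner pockets and a fixed black handle over the middle. Origin: centre of the underside; z up, x along the handle towards the blue tab. At the start its x axis points along the mat's x axis.
- handle (a point): Centre of the handle bar: flat, black, 184 mm long (caddy's x), 14 mm thick (caddy's y), 24 mm tall, its middle 94 mm above the caddy's underside, on uprights 88 mm either side of the middle. With all pockets filled the caddy balances under this point. Open below, down to the ball's top 44 mm above the underside.
- tab (a point): Top of the flat blue tab (26 x 36 x 6 mm) that sticks out from the middle of the caddy's +x side, 112 mm from the caddy's centre, 6 mm above its underside.
- dish (a point): Lowest point of the white dish, on the caddy's axis, 8 mm above its underside. The dish is a shallow cone, 9 degrees steep out to 28 mm radius and 16 degrees out to 48 mm. A dark ring is drawn in it at 24.5 to 27.5 mm radius.
- ball_center (a point): Centre of the loose green ball, 36 mm in diameter, 60 g, lying in the middle of the dish. It is loose and rolls.
- pocket0 (a point): Centre of the floor of the pocket at caddy x = +50, y = +72 mm. All pockets are square, 34 mm wide inside with 3 mm walls parallel to the caddy's sides, 30 mm deep, the floor 6 mm above the caddy's underside, open at the top. Which two of the four are empty varies.
- pocket1 (a point): As pocket0, at caddy x = +50, y = -72 mm.
- pocket2 (a point): As pocket0, at caddy x = -50, y = +72 mm.
- pocket3 (a point): As pocket0, at caddy x = -50, y = -72 mm.
- stick_a: Glue stick already standing in a pocket: upright cylinder 26 mm in diameter, 85 mm tall, 30 g, white with red and green bands and a red cap. Origin: centre of its foot; z up along it.
- stick_b: The second glue stick already standing in a pocket, the same make as stick_a.
- spare_a: Spare glue stick standing upright on the desk beside the mat, left or right, the same make as stick_a. Origin: centre of its foot.
- spare_b: The second spare glue stick standing upright on the desk, the same make.
- mat: Dark mat fixed to the desk, 240 mm (its x) x 370 mm (its y) x 3 mm thick, the caddy standing on its middle. Origin: centre of its underside, on the desk surface. Its x axis points roughly away from the robot.
- note_blue: Blue sticky note, 50 x 50 mm, 2 mm thick, stuck on the mat 155 mm from its centre towards the mat's +y or -y edge (varies; the yellow one is on the other side). Origin: centre of its underside.
- note_yellow: Yellow sticky note, the same size, stuck at the other edge of the mat. Not the one wanted.
- tape: Bystander: roll of amber tape lying flat on the desk, 54 mm in diameter, 18 mm high. Origin: centre of its underside.
- eraser: Bystander: blue eraser, 44 x 22 x 13 mm, on the desk. Origin: centre of its underside.
- stapler: Bystander: black stapler, 150 x 36 x 55 mm, long along its x. Origin: centre of its underside.
- pencil_cup: Bystander: black pencil cup with pencils, 76 mm in diameter, about 155 mm tall with the pencils. Origin: centre of its underside.
- mug: Bystander: blue mug, 80 mm in diameter, 90 mm tall, handle at its +y. Origin: centre of its underside.
Mind the look-alikes: they are no part of the job. What is shaped like the spare_b but yellow is not meant.

How it is judged:
On the way, in this order (a step that is already met when the one before it is completed fails the run):
1. every pocket holds a glue stick, the sticks are let go and the caddy still stands on the mat (((horizontal distance between stick_a and pocket0 below 0.009 m and distance between stick_a and pocket0 below 0.012 m) or (horizontal distance between stick_b and pocket0 below 0.009 m and distance between stick_b and pocket0 below 0.012 m) or (horizontal distance between spare_a and pocket0 below 0.009 m and distance between spare_a and pocket0 below 0.012 m) or (horizontal distance between spare_b and pocket0 below 0.009 m and distance between spare_b and pocket0 below 0.012 m)) and ((horizontal distance between stick_a and pocket1 below 0.009 m and distance between stick_a and pocket1 below 0.012 m) or (horizontal distance between stick_b and pocket1 below 0.009 m and distance between stick_b and pocket1 below 0.012 m) or (horizontal distance between spare_a and pocket1 below 0.009 m and distance between spare_a and pocket1 below 0.012 m) or (horizontal distance between spare_b and pocket1 below 0.009 m and distance between spare_b and pocket1 below 0.012 m)) and ((horizontal distance between stick_a and pocket2 below 0.009 m and distance between stick_a and pocket2 below 0.012 m) or (horizontal distance between stick_b and pocket2 below 0.009 m and distance between stick_b and pocket2 below 0.012 m) or (horizontal distance between spare_a and pocket2 below 0.009 m and distance between spare_a and pocket2 below 0.012 m) or (horizontal distance between spare_b and pocket2 below 0.009 m and distance between spare_b and pocket2 below 0.012 m)) and ((horizontal distance between stick_a and pocket3 below 0.009 m and distance between stick_a and pocket3 below 0.012 m) or (horizontal distance between stick_b and pocket3 below 0.009 m and distance between stick_b and pocket3 below 0.012 m) or (horizontal distance between spare_a and pocket3 below 0.009 m and distance between spare_a and pocket3 below 0.012 m) or (horizontal distance between spare_b and pocket3 below 0.009 m and distance between spare_b and pocket3 below 0.012 m)) and contact force between the fingers and stick_a below 0.1 N and contact force between the fingers and stick_b below 0.1 N and contact force between the fingers and spare_a below 0.1 N and contact force between the fingers and spare_b below 0.1 N and z of caddy in the frame of mat below 0.008 m), for 0.2 s.
2. the caddy has been lifted off the mat, level and not yet turned (within 17 degrees) (z of caddy in the frame of mat above 0.043 m and angle between the x axis of caddy and the x axis of mat, either way round below 0.3 rad and angle between caddy's own z axis and vertical below 0.12 rad), for 0.1 s.
At the end, for the whole second after the job is handed in: Sticks fully down in all four pockets; caddy held by the fingers at rest, 60 to 150 mm above the mat, within 50 mm of its centre, level within 5 degrees, a quarter turn (within 10 degrees) with the blue tab towards the blue note; ball settled within 15 mm of the dish's middle (((horizontal distance between stick_a and pocket0 below 0.009 m and distance between stick_a and pocket0 below 0.012 m) or (horizontal distance between stick_b and pocket0 below 0.009 m and distance between stick_b and pocket0 below 0.012 m) or (horizontal distance between spare_a and pocket0 below 0.009 m and distance between spare_a and pocket0 below 0.012 m) or (horizontal distance between spare_b and pocket0 below 0.009 m and distance between spare_b and pocket0 below 0.012 m)) and ((horizontal distance between stick_a and pocket1 below 0.009 m and distance between stick_a and pocket1 below 0.012 m) or (horizontal distance between stick_b and pocket1 below 0.009 m and distance between stick_b and pocket1 below 0.012 m) or (horizontal distance between spare_a and pocket1 below 0.009 m and distance between spare_a and pocket1 below 0.012 m) or (horizontal distance between spare_b and pocket1 below 0.009 m and distance between spare_b and pocket1 below 0.012 m)) and ((horizontal distance between stick_a and pocket2 below 0.009 m and distance between stick_a and pocket2 below 0.012 m) or (horizontal distance between stick_b and pocket2 below 0.009 m and distance between stick_b and pocket2 below 0.012 m) or (horizontal distance between spare_a and pocket2 below 0.009 m and distance between spare_a and pocket2 below 0.012 m) or (horizontal distance between spare_b and pocket2 below 0.009 m and distance between spare_b and pocket2 below 0.012 m)) and ((horizontal distance between stick_a and pocket3 below 0.009 m and distance between stick_a and pocket3 below 0.012 m) or (horizontal distance between stick_b and pocket3 below 0.009 m and distance between stick_b and pocket3 below 0.012 m) or (horizontal distance between spare_a and pocket3 below 0.009 m and distance between spare_a and pocket3 below 0.012 m) or (horizontal distance between spare_b and pocket3 below 0.009 m and distance between spare_b and pocket3 below 0.012 m)) and z of caddy in the frame of mat between 0.063 and 0.153 m and horizontal distance between caddy and mat below 0.05 m and angle between the x axis of caddy and the y axis of mat, either way round below 0.17 rad and horizontal distance between tab and note_blue below 0.13 m and angle between caddy's own z axis and vertical below 0.09 rad and horizontal distance between ball_center and dish below 0.015 m and distance between ball_center and dish below 0.03 m and linear speed of caddy below 0.03 m/s and angular speed of caddy below 0.15 rad/s and linear speed of ball below 0.08 m/s and contact force between the fingers and caddy above 2 N and contact force between caddy and mat below 0.1 N); the arm keeps its last pose, push and grip.
It fails at once if the ball leaves the dark ring (centre more than 28 mm from the dish's middle) (horizontal distance between ball_center and dish above 0.028 m or distance between ball_center and dish above 0.045 m).
It fails at once if the caddy is tipped by more than 9 degrees (angle between caddy's own z axis and vertical above 0.16 rad).
It fails at once if a glue stick that was already in a pocket is taken out (z of stick_a in the frame of caddy above 0.026 m or z of stick_b in the frame of caddy above 0.026 m).
It fails at once if another thing on the desk is moved by more than 30 mm (distance of any of tape, eraser, stapler, pencil_cup, mug from where it was at the start of the episode above 0.03 m).
It also fails if it takes over 72 s, if anything falls off the work surface, if the arm or the gripper's body presses on something with over 40 N, if the wrist force passes 120 N, or if a joint passes its speed limit or range.

### The arm

A 6-joint arm with a two-finger parallel gripper is mounted at the origin on the work surface. World frame = base frame: x ahead of the robot, y to its left, z up, the work surface at z = 0. Lengths are in m, angles in rad, forces in N, time in s.
With the tool pointing down it reaches from about 0.375 to 0.9 m from the base axis. Payload 3.1 kg.
Tool frame: the origin (TCP) lies between the finger pads; the fingertips stand 11 mm ahead of it and the grasp point (between the pads) lies 8 mm behind it; z points along the fingers, y is the line along which they close (so a half turn about z gives the same grasp; the last joint's range is limited). The gripper opens to 87 mm and grips with 3 to 60 N. Pads are 19 mm wide; open, the fingers measure 117 mm over their backs; the gripper's body (75 mm by 190 mm) begins 51 mm behind the grasp point.
Start: joints at [0.936, 0.527, 1.433, -0, 1.181, -0.178], TCP at [0.275, 0.561, 0.234] pointing down, gripper open.
Joint ranges: [-3.08, 3.08], [-0.75, 2.2], [0.22, 2.44], [-1.43, 4.57], [0, 2.65], [-2.85, 2.85]. Speed limits (rad/s): [2.79, 2.79, 3.14, 3.14, 3.14, 3.14].

### API

Orientations are given as a unit quaternion [x, y, z, w].
In Python, from rig import get_obs, camera, hand_in gives the robot as it stands.
- The arm moves only by the shell command python3 -m pendant 'ROWS' [FORCE]. ROWS is JSON, a list that holds one entry, the list of rows, each a list of 7 numbers: the shift along the tool's x, y, z in m, then the turn, a rotation vector about the tool's x, y, z in degrees, then the opening, from 0 (shut) to 1 (fully open). In form: [[[x, y, z, ax, ay, az, fingers], ...]]. A call has exactly 5 rows; each row shifts and turns the commanded pose from where the row before left it, along the tool's axes as they then stand; what a row does not reach is not made up. A row lasts 1/8 s, in which the tool goes at most 62.5 mm and 10.7 degrees, less where a joint would pass 70% of its speed; a pose out of reach is approached as far as the arm can. A call with a gripper value outside its range is refused whole. The fingers move at their own pace and stop on an object; FORCE is the grip in N (left out, the last holds). Time passes only in rows, so rows that do not move let the fingers close, or fill a call up. It gives the time, the measured TCP pose, the force, the opening and the grip force at its end, in the units of the state.
- get_obs(): the state, without advancing time (a new reading comes with each control period).
- camera(name): name is "scene" or "side" or "wrist"; returns a dict with "img" (384x512x3 uint8, red, green, blue), "intrinsics" (3x3 intrinsics, pixels), "R" (3x3) and "t" (3): a world point X has camera coordinates R X + t; the wrist camera has in their place "T_tool_cam" (4x4, takes a point from camera to tool coordinates, whose origin is the TCP and whose axes are the flange's). Camera axes: x right, y down, z forward; pixel columns grow to the right and rows downward; lengths in m; the calibration is good to about 2 mm. A picture is of the moment at which its call begins: read the wrist's pose just before it. There is no depth.
- hand_in(): hands the job in; it is judged then, once.
The state is a dict: "time": time; "q": joint angles; "joint_velocities": joint speeds; "joint_torque": joint torques, N m; "position": TCP position; "tool_rot": TCP orientation; "ft_force": force on the tool from outside, world axes, zero at the start; "moment": the same for the moment, N m; "grip_width": finger opening in m; "grip_force": force on a finger pad.
Only numpy, scipy, OpenCV 4.12 (cv2) and the standard library are available. Lean on these libraries where they do the work, as an engineer would, in place of code of your own. Each camera call takes 0.05 s, during which the arm holds its last target. There are 200 camera calls.

## Working session

There is one attempt and no reset: what is moved stays moved. The work goes in short steps, Python scripts to look and compute and a shell command to move; the robot and the scene stay as the last step left them, time stands still between calls to the robot, and variables do not carry over. Pictures are saved under pics/ and viewed, at most 10 in all, crops included, and the job is handed in when it is done.

```bash
ls; mkdir -p pics; python3 - <<'E'
from rig import *
import cv2,json
o=get_obs();print(o)
for n in ["scene","side"]:
    c=camera(n);cv2.imwrite(f"pics/{n}0.png",cv2.resize(c["img"][:,:,::-1],(800,600),interpolation=cv2.INTER_CUBIC));print(n,c["intrinsics"],c["R"],c["t"])
c=camera("wrist");print(c["T_tool_cam"],c["intrinsics"])
E
```

```text
pics
{'time': 0.0, 'q': array([ 9.36533020e-01,  5.28486609e-01,  1.43389687e+00,  1.84416971e-05,
        1.18141157e+00, -1.78511260e-01]), 'joint_velocities': array([-0.00071253, -0.0012374 , -0.00096915,  0.00019564,  0.00143767,
        0.00115944]), 'joint_torque': array([-1.40699314e-03, -4.40043747e+01, -1.76590794e+01,  6.31611259e-02,
        5.81772847e-02, -1.51045306e-04]), 'position': array([0.27463278, 0.56063597, 0.23256079]), 'tool_rot': array([ 2.25912248e-01,  9.74147034e-01, -1.00813643e-03, -4.43126978e-04]), 'ft_force': array([0.19927433, 0.4015927 , 0.19835872]), 'moment': array([-0.00513932,  0.01637173, -0.00438441]), 'grip_force': 0.0, 'grip_width': 0.08683883618397062}
scene [[395.38909323   0.         256.81709683]
 [  0.         395.38909323 194.5280998 ]
 [  0.           0.           1.        ]] [[-7.18314014e-01  6.95718946e-01 -3.53130488e-04]
 [ 4.71789439e-01  4.86738719e-01 -7.35187150e-01]
 [-5.11311747e-01 -5.28261836e-01 -6.77864094e-01]] [ 0.45731794 -0.15882521  1.32443146]
side [[382.21579724   0.         252.17657292]
 [  0.         382.21579724 188.89380196]
 [  0.           0.           1.        ]] [[ 0.91349882 -0.40675322  0.00846869]
 [-0.20949787 -0.48813664 -0.84725042]
 [ 0.34875571  0.77218808 -0.53112618]] [-0.55117268  0.16824495  1.06704266]
[[ 1.41424235e-03 -9.52621376e-01 -3.04155412e-01  8.33719006e-02]
 [ 9.99999000e-01  1.35600735e-03  4.02686737e-04 -8.71107044e-06]
 [ 2.88289797e-05 -3.04155677e-01  9.52622340e-01 -1.50924918e-01]
 [ 0.00000000e+00  0.00000000e+00  0.00000000e+00  1.00000000e+00]] [[306.48405987   0.         259.04013798]
 [  0.         306.48405987 188.62282814]
 [  0.           0.           1.        ]]
```

View pics/scene0.png

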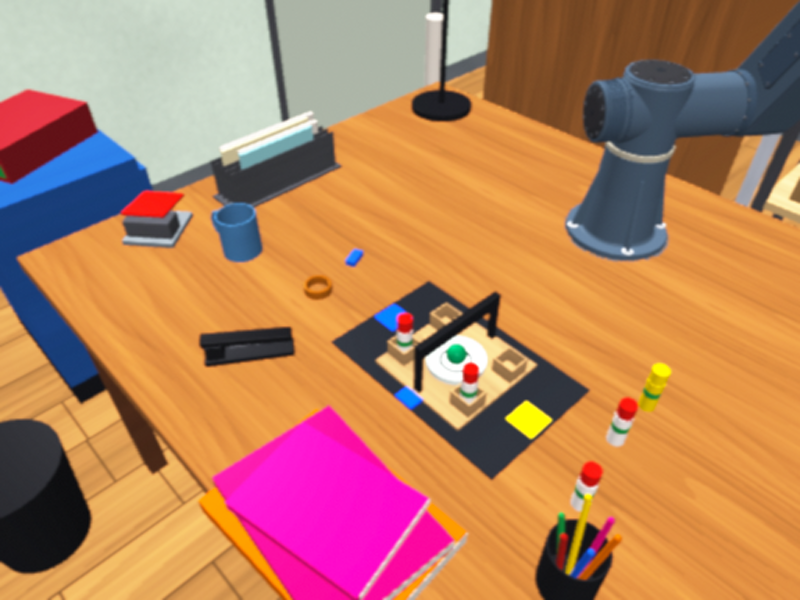

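View pics/side0.png

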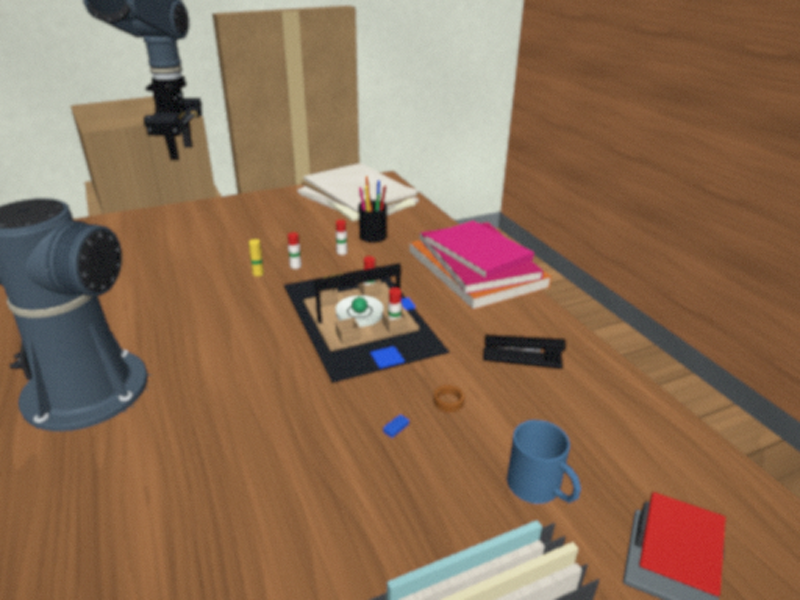

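The scene picture shows the mat with corners at about (428,282), (588,390), (492,477) and (333,343). The blue note is at (393,318), the tab at (408,398), and the pockets on the robot's side are empty. The spares are at (622,423) and (587,488), with the yellow decoy at (655,388). The side picture shows the spares at (294,251) and (341,238), and the pencil cup at (373,222).

```bash
cat > h.py <<'E'
import numpy as np
from rig import get_obs,camera
from scipy.spatial.transform import Rotation as Ro
K1=(395.389,256.817,194.528);R1=np.array([[-7.18314014e-01,6.95718946e-01,-3.53130488e-04],[4.71789439e-01,4.86738719e-01,-7.35187150e-01],[-5.11311747e-01,-5.28261836e-01,-6.77864094e-01]]);t1=np.array([0.45731794,-0.15882521,1.32443146])
K2=(382.216,252.177,188.894);R2=np.array([[0.91349882,-0.40675322,0.00846869],[-0.20949787,-0.48813664,-0.84725042],[0.34875571,0.77218808,-0.53112618]]);t2=np.array([-0.55117268,0.16824495,1.06704266])
C={"scene":(K1,R1,t1),"side":(K2,R2,t2)}
def plane(u,v,z,K,R,t):
    d=R.T@np.array([(u-K[1])/K[0],(v-K[2])/K[0],1]);o=-R.T@t
    return (o+d*(z-o[2])/d[2])
def pl(cam,u,v,z): return plane(u*.64,v*.64,z,*C[cam])   # 800x600 picture pixels
def wrist(u,v,z,o,c):
    T=np.array(c["T_tool_cam"]);Rt=Ro.from_quat(o["tool_rot"]).as_matrix()
    Rw=Rt@T[:3,:3];p=Rt@T[:3,3]+o["position"];K=c["intrinsics"]
    return plane(u*.64,v*.64,z,(K[0,0],K[0,2],K[1,2]),Rw.T,-Rw.T@p)
E
python3 - <<'E'
from h import *
np.set_printoptions(precision=4,suppress=True)
for u,v in [(428,282),(588,390),(492,477),(333,343)]:print("mat",pl("scene",u,v,.003))
for u,v in [(286,285),(335,380),(447,351)]:print("matside",pl("side",u,v,.003))
for n,a,b in [("s1",(627,404),(294,236)),("s2",(592,468),(342,223.5)),("yel",(660,369),(255,242))]:
    print(n,pl("scene",*a,.083),pl("side",*b,.083))
print("cup",pl("scene",574,548,.09),pl("side",373,206,.09))
print("blue",pl("scene",393,318,.005),pl("side",387,357,.005),"tab",pl("scene",408,398,.009))
E
```

```text
mat [ 0.413  -0.1567  0.003 ]
mat [0.4198 0.2093 0.003 ]
mat [0.6539 0.2037 0.003 ]
mat [ 0.6486 -0.1583  0.003 ]
matside [0.4232 0.2056 0.003 ]
matside [ 0.4159 -0.1562  0.003 ]
matside [ 0.645  -0.1608  0.003 ]
s1 [0.4698 0.2878 0.083 ] [0.4711 0.2838 0.083 ]
s2 [0.5947 0.3115 0.083 ] [0.5982 0.3043 0.083 ]
yel [0.3759 0.2872 0.083 ] [0.3799 0.2889 0.083 ]
cup [0.7054 0.3578 0.09  ] [0.7026 0.3581 0.09  ]
blue [ 0.532  -0.1296  0.005 ] [ 0.5289 -0.134   0.005 ] tab [0.6433 0.0222 0.009 ]
```

```bash
cat >> h.py <<'E'
def plan(x,y,z,yaw,n,start=None):
    """one row to be repeated n times, from the present (or given [x,y,z,yaw]) pose; yaw = heading of the tool's y, deg"""
    if start is None:
        o=get_obs();M=Ro.from_quat(o["tool_rot"]).as_matrix();p=o["position"];y0=np.degrees(np.arctan2(M[1,1],M[0,1]))
    else: p=np.array(start[:3]);y0=start[3]
    s=np.radians((yaw-y0+90)%180-90 if n<0 else yaw-y0)/abs(n);n=abs(n)
    def B(a): return np.array([[-np.sin(a),np.cos(a),0],[np.cos(a),np.sin(a),0],[0,0,-1]])
    def Bt(a): # columns: tool x, y, z in world, y heading a
        yv=np.array([np.cos(a),np.sin(a),0]);zv=np.array([0,0,-1.]);return np.column_stack([np.cross(yv,zv),yv,zv])
    S=sum(Bt(np.radians(y0)+k*s) for k in range(n))
    v=np.linalg.solve(S,np.array([x,y,z])-p)
    print("x%d"%n,np.round(v,5),"turn z %.2f"%-np.degrees(s),"from",np.round(p,4),round(y0,2))
E
python3 - <<'E'
from h import *
plan(.470,.286,.20,-1.1,10)
E
```

```text
x10 [-0.03556  0.00047  0.00328] turn z 6.50 from [0.2748 0.5608 0.2328] 63.89
```

```bash
python3 -m pendant '[[[-0.0356,0.0005,0.0033,0,0,6.5,1],[-0.0356,0.0005,0.0033,0,0,6.5,1],[-0.0356,0.0005,0.0033,0,0,6.5,1],[-0.0356,0.0005,0.0033,0,0,6.5,1],[-0.0356,0.0005,0.0033,0,0,6.5,1]]]' 10 && python3 -m pendant '[[[-0.0356,0.0005,0.0033,0,0,6.5,0.6],[-0.0356,0.0005,0.0033,0,0,6.5,0.6],[-0.0356,0.0005,0.0033,0,0,6.5,0.6],[-0.0356,0.0005,0.0033,0,0,6.5,0.6],[-0.0356,0.0005,0.0033,0,0,6.5,0.6]]]' && python3 -m pendant '[[[0,0,0,0,0,0,0.6],[0,0,0,0,0,0,0.6],[0,0,0,0,0,0,0.6],[0,0,0,0,0,0,0.6],[0,0,0,0,0,0,0.6]]]'; python3 - <<'E'
from h import *
import cv2
o=get_obs();c=camera("wrist")
print(o["position"],o["tool_rot"])
cv2.imwrite("pics/w1.png",cv2.resize(c["img"][:,:,::-1],(800,600),interpolation=cv2.INTER_CUBIC))
np.save("w1.npy",dict(o=o,c=c),allow_pickle=True)
E
```

```text
time: 0.78
position: [0.4138, 0.4514, 0.2166]
tool_rot: [0.491, 0.871, -0.0, -0.0]
ft_force: [-0.9, 0.3, 0.8]
grip_width: 0.0875
grip_force: 0.0
time: 1.4
position: [0.4711, 0.2851, 0.2002]
tool_rot: [0.715, 0.699, -0.0, 0.0]
ft_force: [1.2, -0.6, 0.2]
grip_width: 0.0535
grip_force: 0.0
time: 2.02
position: [0.4706, 0.2869, 0.2005]
tool_rot: [0.714, 0.701, 0.0, -0.0]
ft_force: [-0.6, -0.3, -0.3]
grip_width: 0.0521
grip_force: 0.0
[0.47057226 0.28685319 0.20054287] [ 7.13562300e-01  7.00591779e-01  6.34537225e-05 -3.14494713e-06]
```

View pics/w1.png

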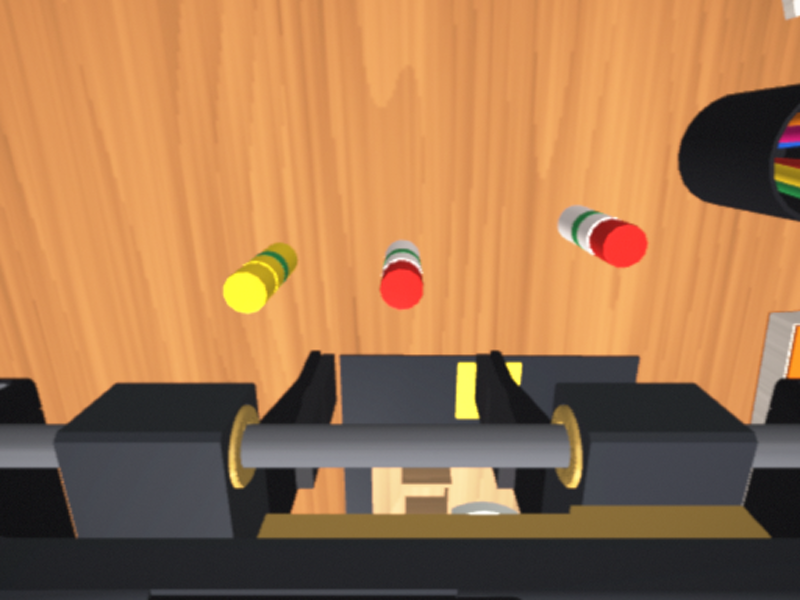

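The wrist picture shows the near spare's cap top at (402,286) and the far spare's at (623,244). The mat's left corners are at (341,355) and (638,355).

```bash
python3 - <<'E'
from h import *
d=np.load("w1.npy",allow_pickle=True).item();o,c=d["o"],d["c"]
for n,u,v,z in [("s1",402,286,.085),("s2",623,244,.085),("cup",775,155,.09),("m1",341,355,.003),("m2",638,355,.003)]:print(n,wrist(u,v,z,o,c))
E
```

```text
s1 [0.46984588 0.29090208 0.085     ]
s2 [0.59515314 0.31355607 0.085     ]
cup [0.66676341 0.36076369 0.09      ]
m1 [0.41931209 0.20987554 0.003     ]
m2 [0.6556431  0.20589138 0.003     ]
```

```bash
python3 -m pendant '[[[0.001,0,0.035,0,0,0,0.6],[0.001,0,0.035,0,0,0,0.6],[0.001,0,0.035,0,0,0,0.6],[0,0,0.0335,0,0,0,0.6],[0,0,0,0,0,0,0.6]]]' 15 && python3 -m pendant '[[[0,0,0,0,0,0,0.6],[0,0,0,0,0,0,0.1],[0,0,0,0,0,0,0.1],[0,0,0,0,0,0,0.1],[0,0,0,0,0,0,0.1]]]' 15 && python3 -m pendant '[[[0,0,-0.02,0,0,0,0.1],[0,0,-0.03,0,0,0,0.1],[0,0,-0.03,0,0,0,0.1],[0,0,0,0,0,0,0.1],[0,0,0,0,0,0,0.1]]]'; python3 - <<'E'
from h import *
plan(.4854,.097,.142,-1.1,5)
E
```

```text
time: 2.7
position: [0.469, 0.2887, 0.0599]
tool_rot: [0.714, 0.7, -0.003, -0.001]
ft_force: [-0.1, 0.2, 0.5]
grip_width: 0.0525
grip_force: 0.0
time: 3.32
position: [0.471, 0.2894, 0.0625]
tool_rot: [0.714, 0.7, 0.0, 0.0]
ft_force: [0.1, 0.1, 0.9]
grip_width: 0.026
grip_force: 14.8
time: 3.95
position: [0.4702, 0.289, 0.1415]
tool_rot: [0.714, 0.7, -0.001, -0.0]
ft_force: [-0.1, -0.3, -1.3]
grip_width: 0.0256
grip_force: 14.8
x5 [-0.03834  0.00379 -0.00011] turn z -0.00 from [0.4702 0.289  0.1415] -1.11
```

```bash
python3 -m pendant '[[[-0.03,0.003,0,0,0,0,0.1],[-0.05,0.005,0,0,0,0,0.1],[-0.05,0.005,0,0,0,0,0.1],[-0.04,0.004,0,0,0,0,0.1],[-0.022,0.002,0,0,0,0,0.1]]]' && python3 -m pendant '[[[0,0,0,0,0,0,0.1],[0,0,0,0,0,0,0.1],[0,0,0,0,0,0,0.1],[0,0,0,0,0,0,0.1],[0,0,0,0,0,0,0.1]]]'; python3 - <<'E'
from h import *
import cv2
o=get_obs();c=camera("wrist");s=camera("scene")["img"]
np.save("w2.npy",dict(o=o,c=c),allow_pickle=True)
cv2.imwrite("pics/w2.png",cv2.resize(c["img"][:,:,::-1],(800,600),interpolation=cv2.INTER_CUBIC))
cv2.imwrite("pics/s2.png",cv2.resize(s[170:310,200:400][:,:,::-1],(800,560),interpolation=cv2.INTER_CUBIC))
print(o["position"])
E
```

```text
time: 4.58
position: [0.4852, 0.095, 0.1406]
tool_rot: [0.715, 0.699, -0.001, -0.001]
ft_force: [0.0, 0.8, -0.3]
grip_width: 0.026
grip_force: 14.8
time: 5.2
position: [0.486, 0.0975, 0.1421]
tool_rot: [0.714, 0.701, 0.0, 0.0]
ft_force: [-0.8, -0.3, -0.2]
grip_width: 0.0255
grip_force: 14.8
[0.48595294 0.09747452 0.14207221]
```

View pics/w2.png

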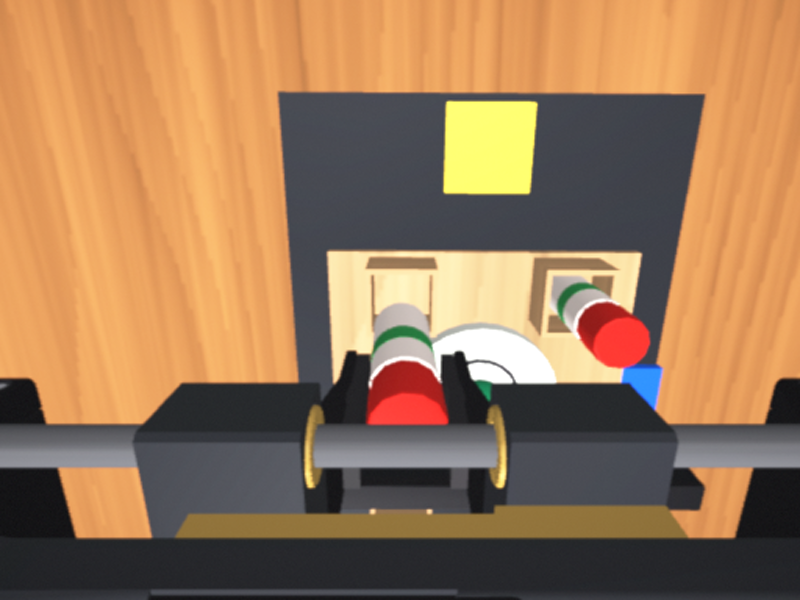

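View pics/s2.png

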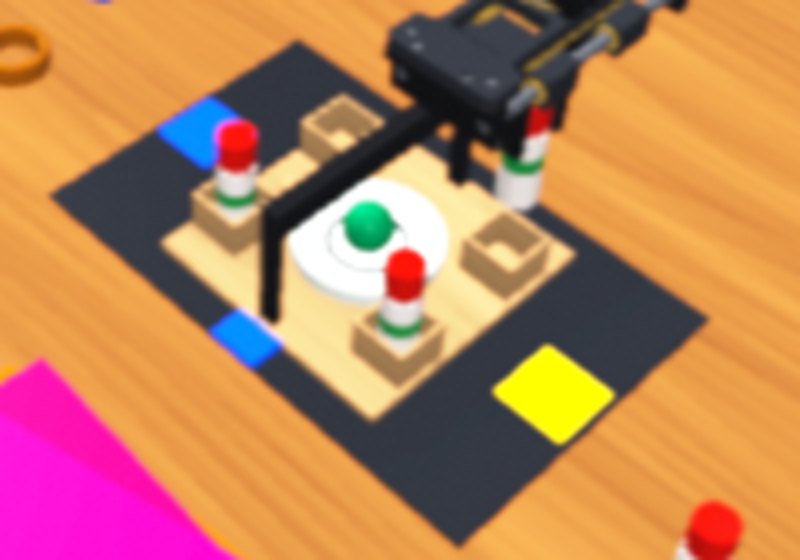

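The wrist picture shows the stick held upright above the left pocket. In the scene crop, pocket2's rim corners are at (503,210), (548,250), (508,272) and (462,252), and the mat's corners are at (298,40), (707,320), (460,545) and (52,195).

```bash
python3 - <<'E'
from h import *
f=lambda u,v,z: plane(u/4+200-.4,v/4+170-.4,z,*C["scene"])
np.set_printoptions(precision=4,suppress=True)
P=np.array([f(*a,.039) for a in [(503,210),(548,250),(508,272),(462,252)]]);print(P,P.mean(0))
M=np.array([f(*a,.003) for a in [(298,40),(707,320),(460,545),(52,195)]]);print(M,M.mean(0))
B=[f(575,253,.009),f(373,420,.009),f(160,240,.009)];print(np.array(B),(B[0]+B[2])/2)
Q=np.array([f(*a,.039) for a in [(344,93),(386,127),(344,155),(300,123)]]);print("p3",Q.mean(0))
print("foot",f(518,205,.080))
d=np.load("w2.npy",allow_pickle=True).item();o,c=d["o"],d["c"]
w=lambda u,v,z:wrist(u,v,z,o,c)
print("wr mat",w(279,92,.003),w(704,95,.003),"base",w(328,252,.009),w(640,252,.009),"yellow",w(490,147,.005))
K=c["intrinsics"];T=np.array(c["T_tool_cam"]);Rt=Ro.from_quat(o["tool_rot"]).as_matrix()
def pr(X):
    q=T[:3,:3].T@(Rt.T@(np.array(X)-o["position"])-T[:3,3]);return np.round((K@q/q[2])[:2]/.64,1)
for z in (.009,.039):
    print(z,[pr((.4854+a,.097+b,z)) for a in(-.02,.02) for b in (.02,)],pr((.4854-.017,.114,z)),pr((.4854+.017,.114,z)))
E
```

```text
[[0.467  0.0784 0.039 ]
 [0.4738 0.1197 0.039 ]
 [0.5062 0.1137 0.039 ]
 [0.5138 0.0833 0.039 ]] [0.4902 0.0988 0.039 ]
[[ 0.4097 -0.1591  0.003 ]
 [ 0.4197  0.2094  0.003 ]
 [ 0.6555  0.2042  0.003 ]
 [ 0.6468 -0.1627  0.003 ]] [0.5329 0.0229 0.003 ]
[[ 0.4387  0.1199  0.009 ]
 [ 0.6312  0.1167  0.009 ]
 [ 0.6253 -0.0768  0.009 ]] [0.532  0.0215 0.009 ]
p3 [ 0.4819 -0.0476  0.039 ]
foot [0.491  0.1031 0.08  ]
wr mat [0.4182 0.209  0.003 ] [0.6564 0.2034 0.003 ] base [0.4406 0.1185 0.009 ] [0.6295 0.1153 0.009 ] yellow [0.5371 0.1776 0.005 ]
0.009 [array([369. , 253.8]), array([435. , 252.7])] [374.1 258.5] [430.  257.6]
0.039 [array([365.1, 266. ]), array([438.3, 264.8])] [370.8 271.2] [432.8 270.2]
```

```bash
python3 - <<'E'
from h import *
d=np.load("w2.npy",allow_pickle=True).item();o,c=d["o"],d["c"]
print(wrist(402,303.5,.0795,o,c)-[0,.013,0],wrist(403,362,.0795+.048,o,c))
E
```

```text
[0.48565978 0.09577327 0.0795    ] [0.48617657 0.1016081  0.1275    ]
```

```bash
python3 -m pendant '[[[-0.001,-0.0015,0.01,0,0,0,0.1],[0,0,0.015,0,0,0,0.1],[0,0,0.015,0,0,0,0.1],[0,0,0.015,0,0,0,0.1],[0,0,0,0,0,0,0.1]]]'
```

```text
time: 5.92
position: [0.4835, 0.096, 0.0856]
tool_rot: [0.714, 0.7, -0.001, -0.001]
ft_force: [-0.4, 0.4, -0.0]
grip_width: 0.0254
grip_force: 14.8
```

```bash
python3 -m pendant '[[[0,0,0.008,0,0,0,0.1],[0,0,0.0055,0,0,0,0.1],[0,0,0,0,0,0,0.1],[0,0,0,0,0,0,0.1],[0,0,0,0,0,0,0.5]]]' && python3 -m pendant '[[[0,0,0,0,0,0,0.55],[0,0,0,0,0,0,0.55],[0,0,-0.03,0,0,0,0.55],[0,0,-0.05,0,0,0,0.55],[0,0,-0.05,0,0,0,0.55]]]' ; python3 - <<'E'
from h import *
import cv2
o=get_obs();s=camera("scene")["img"]
cv2.imwrite("pics/s3.png",cv2.resize(s[170:310,200:400][:,:,::-1],(800,560),interpolation=cv2.INTER_CUBIC))
plan(.594,.309,.20,-90,10)
plan(.594,.309,.20,89,10)
E
```

```text
time: 6.55
position: [0.4848, 0.096, 0.0739]
tool_rot: [0.714, 0.7, 0.0, 0.0]
ft_force: [-0.6, 0.1, -0.0]
grip_width: 0.0305
grip_force: 0.0
time: 7.18
position: [0.4841, 0.096, 0.2047]
tool_rot: [0.714, 0.7, -0.0, -0.0]
ft_force: [0.1, 0.2, -0.5]
grip_width: 0.0478
grip_force: 0.0
x10 [ 0.02546 -0.00665  0.00109] turn z 8.89 from [0.488  0.0961 0.2109] -1.09
x10 [0.01077 0.02409 0.00109] turn z -9.01 from [0.488  0.0961 0.2109] -1.09
```

View pics/s3.png

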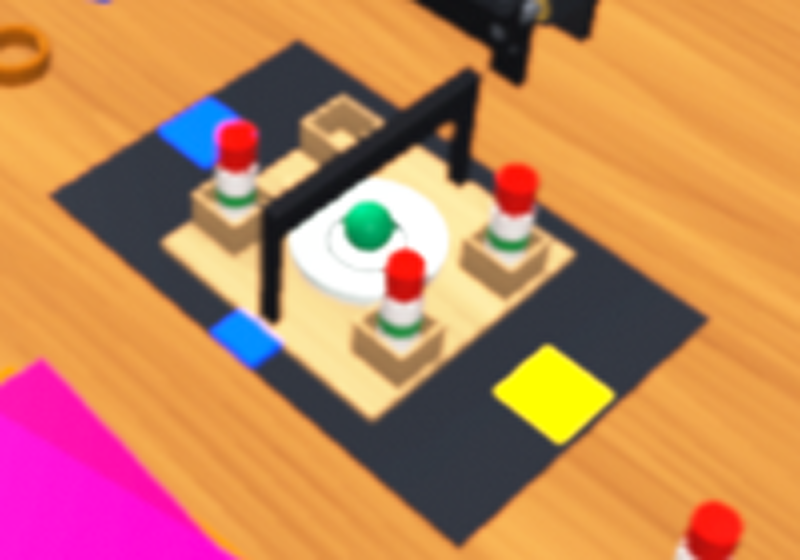

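The stick stands in the left pocket and the ball is centred at (368,226).

```bash
python3 - <<'E'
from h import *
plan(.5955,.310,.17,88.9,10,[.4845,.096,.204,-1.1])
E
```

```text
x10 [0.01053 0.02459 0.0034 ] turn z -9.00 from [0.4845 0.096  0.204 ] -1.1
```

```bash
python3 -m pendant '[[[0.0105,0.0246,0.0034,0,0,-9,0.6],[0.0105,0.0246,0.0034,0,0,-9,0.6],[0.0105,0.0246,0.0034,0,0,-9,0.6],[0.0105,0.0246,0.0034,0,0,-9,0.6],[0.0105,0.0246,0.0034,0,0,-9,0.6]]]' && python3 -m pendant '[[[0.0105,0.0246,0.0034,0,0,-9,0.6],[0.0105,0.0246,0.0034,0,0,-9,0.6],[0.0105,0.0246,0.0034,0,0,-9,0.6],[0.0105,0.0246,0.0034,0,0,-9,0.6],[0.0105,0.0246,0.0034,0,0,-9,0.6]]]'  && python3 -m pendant '[[[0,0,0,0,0,0,0.6],[0,0,0,0,0,0,0.6],[0,0,0,0,0,0,0.6],[0,0,0,0,0,0,0.6],[0,0,0,0,0,0,0.6]]]'; python3 - <<'E'
from h import *
import cv2
o=get_obs();c=camera("wrist")
cv2.imwrite("pics/w4.png",cv2.resize(c["img"][:,:,::-1],(800,600),interpolation=cv2.INTER_CUBIC))
np.save("w4.npy",dict(o=o,c=c),allow_pickle=True)
b=c["img"].astype(int);m=((b[...,0]>180)&(b[...,1]<70)&(b[...,2]<70)).astype(np.uint8)
n,l,st,ce=cv2.connectedComponentsWithStats(m)
for i in range(1,n):
    if st[i,4]>60: print(st[i],ce[i],wrist(*(ce[i]/.64),.085,o,c))
print(o["position"])
E
```

```text
time: 7.85
position: [0.585, 0.1803, 0.1861]
tool_rot: [0.389, 0.921, -0.0, -0.0]
ft_force: [0.2, -0.2, 0.3]
grip_width: 0.052
grip_force: 0.0
time: 8.48
position: [0.5957, 0.3106, 0.1688]
tool_rot: [0.007, 1.0, -0.0, -0.0]
ft_force: [-0.4, -0.5, 0.5]
grip_width: 0.0523
grip_force: 0.0
time: 9.1
position: [0.5961, 0.3092, 0.1697]
tool_rot: [0.01, 1.0, 0.0, 0.0]
ft_force: [-0.0, 0.2, 0.5]
grip_width: 0.0521
grip_force: 0.0
[249 178  29  34 730] [262.27260274 195.71917808] [0.59399766 0.31166135 0.085     ]
[0.59609921 0.3092076  0.16970083]
```

View pics/w4.png

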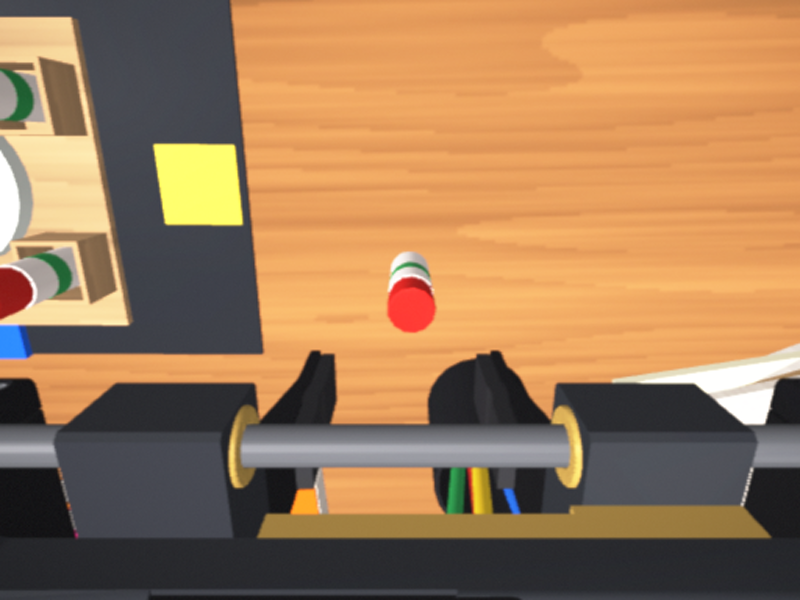

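```bash
python3 -m pendant '[[[0.0005,0.002,0.03,0,0,0,0.6],[0,0,0.03,0,0,0,0.6],[0,0,0.03,0,0,0,0.6],[0,0,0.0175,0,0,0,0.6],[0,0,0,0,0,0,0.6]]]' 15 && python3 -m pendant '[[[0,0,0,0,0,0,0.6],[0,0,0,0,0,0,0.1],[0,0,0,0,0,0,0.1],[0,0,0,0,0,0,0.1],[0,0,0,0,0,0,0.1]]]' 15 && python3 -m pendant '[[[0,0,-0.03,0,0,0,0.1],[0,0,-0.04,0,0,0,0.1],[0,0,-0.05,0,0,0,0.1],[0,0,-0.03,0,0,0,0.1],[0,0,0,0,0,0,0.1]]]'; python3 - <<'E'
from h import *
plan(.482,-.0485,.21,-1.0,10)
E
```

```text
time: 9.78
position: [0.5945, 0.3114, 0.0607]
tool_rot: [0.01, 1.0, -0.0, -0.001]
ft_force: [0.8, 0.1, 1.1]
grip_width: 0.0525
grip_force: 0.0
time: 10.4
position: [0.5955, 0.3119, 0.0624]
tool_rot: [0.01, 1.0, 0.0, 0.0]
ft_force: [-0.2, -0.2, 0.6]
grip_width: 0.0253
grip_force: 15.0
time: 11.02
position: [0.5971, 0.3124, 0.2153]
tool_rot: [0.01, 1.0, 0.001, 0.003]
ft_force: [-0.4, -0.2, -0.8]
grip_width: 0.0256
grip_force: 15.0
x10 [-0.01701 -0.03843  0.00053] turn z 8.99 from [0.5971 0.3124 0.2153] 88.89
```

```bash
python3 -m pendant '[[[-0.017,-0.0384,0,0,0,9,0.1],[-0.017,-0.0384,0,0,0,9,0.1],[-0.017,-0.0384,0,0,0,9,0.1],[-0.017,-0.0384,0,0,0,9,0.1],[-0.017,-0.0384,0,0,0,9,0.1]]]' && python3 -m pendant '[[[-0.017,-0.0384,0,0,0,9,0.1],[-0.017,-0.0384,0,0,0,9,0.1],[-0.017,-0.0384,0,0,0,9,0.1],[-0.017,-0.0384,0,0,0,9,0.1],[-0.017,-0.0384,0,0,0,9,0.1]]]' && python3 -m pendant '[[[0,0,0,0,0,0,0.1],[0,0,0.03,0,0,0,0.1],[0,0,0.04,0,0,0,0.1],[0,0,0,0,0,0,0.1],[0,0,0,0,0,0,0.1]]]'; python3 - <<'E'
from h import *
import cv2
o=get_obs();c=camera("wrist");s=camera("scene")["img"]
np.save("w5.npy",dict(o=o,c=c),allow_pickle=True)
a=cv2.resize(c["img"][100:290,170:360][:,:,::-1],(400,400),interpolation=cv2.INTER_CUBIC)
b=cv2.resize(s[160:280,220:340][:,:,::-1],(400,400),interpolation=cv2.INTER_CUBIC)
cv2.imwrite("pics/w5.png",np.hstack([a,b]))
plan(.482,-.0485,o["position"][2],-1.0,1)
E
```

```text
time: 11.65
position: [0.6114, 0.1061, 0.2098]
tool_rot: [0.394, 0.919, -0.001, -0.002]
ft_force: [0.8, -0.5, -0.3]
grip_width: 0.0259
grip_force: 15.0
time: 12.28
position: [0.4782, -0.0495, 0.2105]
tool_rot: [0.716, 0.698, -0.001, -0.001]
ft_force: [0.3, -1.2, -0.6]
grip_width: 0.0259
grip_force: 15.0
time: 12.9
position: [0.4809, -0.0485, 0.1423]
tool_rot: [0.714, 0.701, 0.0, 0.0]
ft_force: [-0.9, -0.3, -0.1]
grip_width: 0.0254
grip_force: 15.0
x1 [0.00029 0.00067 0.00088] turn z -0.07 from [ 0.4813 -0.0488  0.1432] -1.07
```

View pics/w5.png

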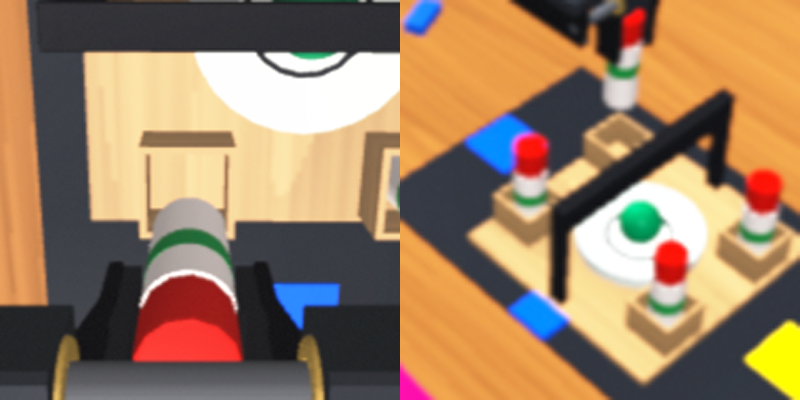

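The wrist view shows the foot at (188,197 top edge) and the pocket rim's outer edge from (139,146) to (236,146). The scene view shows the stick above the last empty pocket.

```bash
python3 - <<'E'
from h import *
d=np.load("w5.npy",allow_pickle=True).item();o,c=d["o"],d["c"]
f=lambda u,v,z:wrist((170+u/2.105)/.64,(100+v/2.105)/.64,z,o,c)
zf=o["position"][2]-.0625
print("foot",f(188,197,zf)-[0,.013,0],"pocket",f(187.5,146,.039)-[0,.02,0],f(139,146,.039),f(236,146,.039),"inner",f(148,150,.039),f(229,150,.039))
E
```

```text
foot [ 0.48214251 -0.04970708  0.07977299] pocket [ 0.48211855 -0.04864113  0.039     ] [ 0.46245556 -0.02830506  0.039     ] [ 0.50178224 -0.02897722  0.039     ] inner [ 0.46604472 -0.03003908  0.039     ] [ 0.49894844 -0.03060151  0.039     ]
```

```bash
python3 -m pendant '[[[0.001,0.0003,0.01,0,0,0,0.1],[0,0,0.015,0,0,0,0.1],[0,0,0.015,0,0,0,0.1],[0,0,0.015,0,0,0,0.1],[0,0,0,0,0,0,0.1]]]' && python3 -m pendant '[[[0,0,0.008,0,0,0,0.1],[0,0,0.006,0,0,0,0.1],[0,0,0,0,0,0,0.1],[0,0,0,0,0,0,0.1],[0,0,0,0,0,0,0.5]]]' && python3 -m pendant '[[[0,0,0,0,0,0,0.55],[0,0,0,0,0,0,0.55],[0,0,-0.03,0,0,0,0.55],[0,0,-0.05,0,0,0,0.55],[0,0,-0.06,0,0,0,0.55]]]' ; python3 - <<'E'
from h import *
import cv2
s=camera("scene")["img"];w=camera("side")["img"]
b=cv2.resize(s[160:290,210:340][:,:,::-1],(400,400),interpolation=cv2.INTER_CUBIC)
a=cv2.resize(w[150:250,180:280][:,:,::-1],(400,400),interpolation=cv2.INTER_CUBIC)
cv2.imwrite("pics/s6.png",np.hstack([a,b]))
plan(.5332,.0225,.19,89.0,10)
E
```

```text
time: 13.62
position: [0.4799, -0.0475, 0.0864]
tool_rot: [0.714, 0.7, -0.0, -0.001]
ft_force: [0.8, -0.1, 0.0]
grip_width: 0.0256
grip_force: 15.0
time: 14.25
position: [0.4806, -0.0478, 0.0733]
tool_rot: [0.714, 0.7, 0.0, 0.0]
ft_force: [0.2, -0.5, 0.9]
grip_width: 0.0299
grip_force: 0.0
time: 14.88
position: [0.4795, -0.0475, 0.2138]
tool_rot: [0.714, 0.7, -0.001, -0.001]
ft_force: [1.0, -0.2, -0.2]
grip_width: 0.048
grip_force: 0.0
x10 [0.00267 0.00922 0.00289] turn z -9.01 from [ 0.4844 -0.0489  0.2189] -1.1
```

View pics/s6.png

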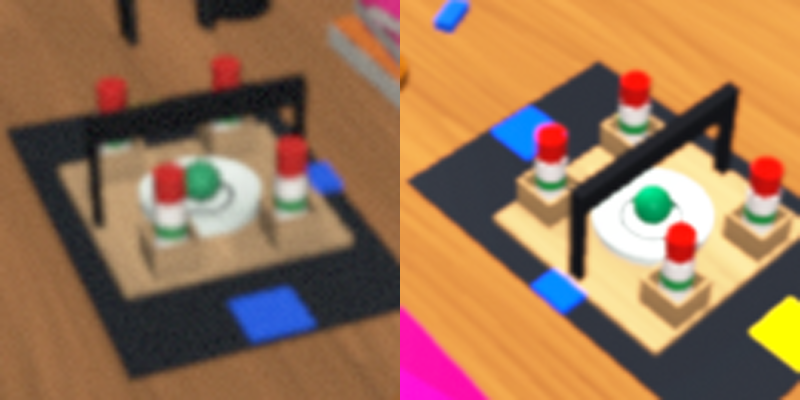

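All four pockets are filled and the ball is centred (left: side view, right: scene view).

```bash
python3 - <<'E'
from h import *
plan(.5330,.0225,.20,89.0,10,[.481,-.0478,.2133,-1.05])
E
python3 -m pendant '[[[0.0026,0.0095,0.0013,0,0,-9,0.6],[0.0026,0.0095,0.0013,0,0,-9,0.6],[0.0026,0.0095,0.0013,0,0,-9,0.6],[0.0026,0.0095,0.0013,0,0,-9,0.6],[0.0026,0.0095,0.0013,0,0,-9,0.6]]]' && python3 -m pendant '[[[0.0026,0.0095,0.0013,0,0,-9,0.6],[0.0026,0.0095,0.0013,0,0,-9,0.6],[0.0026,0.0095,0.0013,0,0,-9,0.6],[0.0026,0.0095,0.0013,0,0,-9,0.6],[0.0026,0.0095,0.0013,0,0,-9,0.6]]]' && python3 -m pendant '[[[0,0,0,0,0,0,0.6],[0,0,0,0,0,0,0.6],[0,0,0,0,0,0,0.6],[0,0,0,0,0,0,0.6],[0,0,0,0,0,0,0.6]]]'; python3 - <<'E'
from h import *
o=get_obs();c=camera("wrist");np.save("w7.npy",dict(o=o,c=c),allow_pickle=True)
print(o["position"],o["tool_rot"])
g=c["img"].astype(int).sum(2)//3
for r in range(60,240,15):
    print(r," ".join("%d"%x for x in g[r,215:305:3]))
E
```

```text
x10 [0.00235 0.00941 0.00133] turn z -9.00 from [ 0.481  -0.0478  0.2133] -1.05
time: 15.6
position: [0.5207, -0.0218, 0.2055]
tool_rot: [0.389, 0.921, -0.0, -0.001]
ft_force: [-0.4, 0.3, -0.0]
grip_width: 0.0522
grip_force: 0.0
time: 16.23
position: [0.5311, 0.0251, 0.199]
tool_rot: [0.007, 1.0, 0.0, -0.001]
ft_force: [0.2, -1.1, 0.4]
grip_width: 0.052
grip_force: 0.0
time: 16.85
position: [0.5318, 0.0245, 0.2001]
tool_rot: [0.01, 1.0, -0.0, 0.0]
ft_force: [0.2, -0.3, -0.0]
grip_width: 0.0523
grip_force: 0.0
[0.53175543 0.02452377 0.20009955] [ 1.00723568e-02  9.99949270e-01 -1.32811983e-05  6.97033825e-05]
60 72 72 73 72 73 74 73 73 73 72 74 73 74 73 74 73 74 75 74 74 73 73 73 72 72 72 73 72 71 72
75 70 71 70 70 71 71 72 72 71 71 71 72 73 73 72 73 72 72 72 73 72 72 72 72 72 71 71 71 72 70
90 216 216 216 216 217 217 216 217 217 217 217 83 55 57 57 54 54 173 216 216 215 207 207 206 204 205 205 204 205 206
105 219 219 219 219 219 219 219 219 219 219 219 99 57 57 55 56 55 188 219 219 220 220 220 219 219 220 220 220 220 220
120 212 212 212 212 213 213 213 213 213 214 214 97 55 56 55 57 
[... 179 characters left out ...]
17 254 254 254 254 254 254 254 254 249 86 103 54 54 54 55 55 238 91 251 255 255 255 255 255 255 255 255 223 220
165 254 254 254 254 254 254 243 230 254 249 129 91 53 53 54 55 54 88 80 250 255 247 249 255 255 255 255 255 255 241
180 254 254 254 254 254 254 254 234 234 250 129 95 53 54 54 54 54 99 87 252 251 217 255 255 255 255 255 255 255 211
195 201 201 240 254 254 254 255 255 255 255 255 247 52 54 53 53 59 255 255 255 255 255 255 255 255 255 248 194 194 147
210 188 191 191 201 201 205 206 205 211 239 254 248 53 52 50 52 71 255 255 246 215 206 207 206 206 206 206 206 205 169
225 203 209 209 209 212 212 213 213 212 213 213 179 50 51 51 52 57 212 214 214 214 215 214 214 214 214 214 214 212 170
```

```bash
python3 - <<'E'
from h import *
d=np.load("w7.npy",allow_pickle=True).item();o,c=d["o"],d["c"];g=c["img"].astype(float).mean(2)
for r in (110,125,140,205,215,225,235):
    l=g[r,235:258];e=g[r,257:285]
    a=lambda p,s:s+np.interp(0,[0],[0])
    def edge(x,rev):
        idx=np.where(x<120)[0];return idx
    L=np.sum((l[4:]-54)/(l[4:8].mean()-54))+239-.5; 
    R=257+np.sum(1-(np.clip(e[:14],0,e[11:14].mean())-54)/(e[11:14].mean()-54))-.5
    print(r,round(L,2),round(R,2),wrist((L+R)/2/.64,r/.64,.109,o,c))
E
```

```text
110 247.68 265.29 [0.4623258  0.02364704 0.109     ]
125 247.99 265.3 [0.47363993 0.02352988 0.109     ]
140 248.14 264.62 [0.48528454 0.02307647 0.109     ]
205 248.7 263.92 [0.54004201 0.02184692 0.109     ]
215 248.44 264.47 [0.54914594 0.02177878 0.109     ]
225 248.41 264.47 [0.55844446 0.0215663  0.109     ]
235 248.39 264.15 [0.56794408 0.02121218 0.109     ]
```

```bash
python3 -m pendant '[[[-0.0012,-0.0025,0.02,0,0,0,0.6],[0,0,0.03,0,0,0,0.6],[0,0,0.03,0,0,0,0.6],[0,0,0.021,0,0,0,0.5],[0,0,0.01,0,0,0,0.4]]]' 8 && python3 -m pendant '[[[0,0,0,0,0,0,0.35],[0,0,0,0,0,0,0.3],[0,0,0,0,0,0,0.25],[0,0,0,0,0,0,0.2],[0,0,0,0,0,0,0.1]]]' 8 && python3 -m pendant '[[[0,0,0,0,0,0,0.05],[0,0,0,0,0,0,0],[0,0,0,0,0,0,0],[0,0,0,0,0,0,0],[0,0,0,0,0,0,0]]]' 8 && python3 -m pendant '[[[0,0,0,0,0,0,0],[0,0,0,0,0,0,0],[0,0,0,0,0,0,0],[0,0,0,0,0,0,0],[0,0,0,0,0,0,0]]]' 50
```

```text
time: 17.52
position: [0.5324, 0.0223, 0.088]
tool_rot: [0.01, 1.0, 0.0, -0.001]
ft_force: [-0.2, 0.0, 0.3]
grip_width: 0.0403
grip_force: 0.0
time: 18.15
position: [0.533, 0.0222, 0.0894]
tool_rot: [0.01, 1.0, 0.0, 0.0]
ft_force: [0.7, 4.0, 2.0]
grip_width: 0.0141
grip_force: 6.7
time: 18.77
position: [0.533, 0.0223, 0.0894]
tool_rot: [0.01, 1.0, 0.0, 0.0]
ft_force: [-0.3, 1.0, 5.2]
grip_width: 0.0143
grip_force: 8.0
time: 19.4
position: [0.533, 0.0223, 0.0894]
tool_rot: [0.01, 1.0, 0.0, 0.0]
ft_force: [-0.8, 1.0, 5.5]
grip_width: 0.0136
grip_force: 50.0
```

```bash
python3 -m pendant '[[[0,0,-0.001,0,0,0,0],[0,0,-0.002,0,0,0,0],[0,0,-0.003,0,0,0,0],[0,0,-0.004,0,0,0,0],[0,0,-0.005,0,0,0,0]]]' 50 && python3 -m pendant '[[[0,0,-0.005,0,0,0,0],[0,0,-0.005,0,0,0,0],[0,0,-0.005,0,0,0,0],[0,0,-0.005,0,0,0,0],[0,0,-0.005,0,0,0,0]]]' ; python3 - <<'E'
from h import *
o=get_obs();print(o["moment"],o["ft_force"],o["tool_rot"])
E
```

```text
time: 20.02
position: [0.5327, 0.0222, 0.1042]
tool_rot: [0.01, 1.0, -0.0, -0.0]
ft_force: [0.1, -0.7, -5.8]
grip_width: 0.0135
grip_force: 50.0
time: 20.65
position: [0.5328, 0.0222, 0.1294]
tool_rot: [0.01, 1.0, -0.0, -0.0]
ft_force: [0.1, -0.7, -4.9]
grip_width: 0.0134
grip_force: 50.0
[ 0.009438   -0.01146026 -0.04947481] [ 0.08454511 -0.69746731 -4.88832906] [ 9.72303711e-03  9.99952730e-01 -4.83915648e-07 -2.99779028e-05]
```

```bash
python3 -m pendant '[[[0,0,-0.006,0,0,0,0],[0,0,-0.006,0,0,0,0],[0,0,-0.006,0,0,0,0],[0,0,-0.006,0,0,0,0],[0,0,-0.006,0,0,0,0]]]' && python3 -m pendant '[[[0,0,-0.006,0,0,0,0],[0,0,-0.006,0,0,0,0],[0,0,-0.006,0,0,0,0],[0,0,-0.005,0,0,0,0],[0,0,-0.004,0,0,0,0]]]' && python3 -m pendant '[[[0,0,-0.002,0,0,0,0],[0,0,-0.001,0,0,0,0],[0,0,0,0,0,0,0],[0,0,0,0,0,0,0],[0,0,0,0,0,0,0]]]'; python3 - <<'E'
from h import *
import cv2
s=camera("scene")["img"];w=camera("side")["img"]
b=cv2.resize(s[140:270,200:330][:,:,::-1],(400,400),interpolation=cv2.INTER_CUBIC)
a=cv2.resize(w[110:240,170:300][:,:,::-1],(400,400),interpolation=cv2.INTER_CUBIC)
cv2.imwrite("pics/s8.png",np.hstack([a,b]))
o=get_obs();print(o["moment"],o["q"],o["tool_rot"])
E
```

```text
time: 21.28
position: [0.5328, 0.0222, 0.1594]
tool_rot: [0.01, 1.0, -0.0, -0.0]
ft_force: [-0.5, -0.6, -5.2]
grip_width: 0.0135
grip_force: 50.0
time: 21.9
position: [0.5329, 0.0222, 0.1864]
tool_rot: [0.01, 1.0, -0.0, 0.0]
ft_force: [-0.4, -0.7, -5.4]
grip_width: 0.0135
grip_force: 50.0
time: 22.52
position: [0.5328, 0.0222, 0.1889]
tool_rot: [0.01, 1.0, 0.0, -0.0]
ft_force: [0.1, -0.8, -5.0]
grip_width: 0.0136
grip_force: 50.0
[0.02115671 0.00520515 0.03970494] [-1.67995209e-01  4.65443337e-01  1.70886155e+00 -2.08541778e-05
  9.67551475e-01 -1.71929348e+00] [ 9.74295714e-03  9.99952528e-01  1.22996167e-05 -1.31558525e-04]
```

View pics/s8.png

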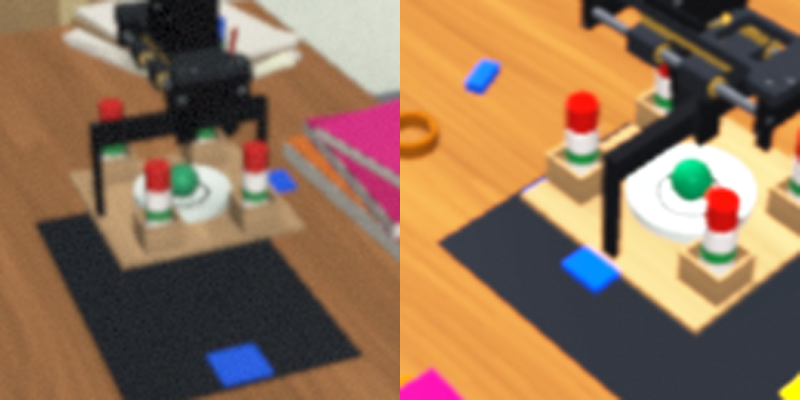

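The caddy hangs level and lifted, with the ball centred. Next is the quarter turn clockwise (tool z +90°), which brings the tab towards -y and the blue note.

```bash
python3 -m pendant '[[[0,0,0,0,0,0.5,0],[0,0,0,0,0,1,0],[0,0,0,0,0,1.5,0],[0,0,0,0,0,2,0],[0,0,0,0,0,2.5,0]]]' && python3 -m pendant '[[[0,0,0,0,0,3,0],[0,0,0,0,0,3,0],[0,0,0,0,0,3,0],[0,0,0,0,0,3,0],[0,0,0,0,0,3,0]]]' && python3 -m pendant '[[[0,0,0,0,0,3,0],[0,0,0,0,0,3,0],[0,0,0,0,0,3,0],[0,0,0,0,0,3,0],[0,0,0,0,0,3,0]]]' && python3 -m pendant '[[[0,0,0,0,0,3,0],[0,0,0,0,0,3,0],[0,0,0,0,0,3,0],[0,0,0,0,0,3,0],[0,0,0,0,0,3,0]]]' && python3 -m pendant '[[[0,0,0,0,0,3,0],[0,0,0,0,0,3,0],[0,0,0,0,0,3,0],[0,0,0,0,0,3,0],[0,0,0,0,0,3,0]]]' && python3 -m pendant '[[[0,0,0,0,0,3,0],[0,0,0,0,0,3,0],[0,0,0,0,0,3,0],[0,0,0,0,0,3,0],[0,0,0,0,0,3,0]]]' && python3 -m pendant '[[[0,0,0,0,0,2.5,0],[0,0,0,0,0,2,0],[0,0,0,0,0,1.5,0],[0,0,0,0,0,1,0],[0,0,0,0,0,0.5,0]]]' && python3 -m pendant '[[[0,0,0,0,0,0,0],[0,0,0,0,0,0,0],[0,0,0,0,0,0,0],[0,0,0,0,0,0,0],[0,0,0,0,0,0,0]]]' && python3 -m pendant '[[[0,0,0,0,0,0,0],[0,0,0,0,0,0,0],[0,0,0,0,0,0,0],[0,0,0,0,0,0,0],[0,0,0,0,0,0,0]]]'; python3 - <<'E'
from h import *
o=get_obs();M=Ro.from_quat(o["tool_rot"]).as_matrix();print(np.degrees(np.arctan2(M[1,1],M[0,1])),M[:,2])
# ball's green and ring seen by the scene camera, checked numerically
for n in("scene","side"):
    b=camera(n)["img"].astype(int);m=(b[...,1]>b[...,0]+60)&(b[...,1]>b[...,2]+30)
    import cv2
    k,l,st,ce=cv2.connectedComponentsWithStats(m.astype(np.uint8))
    Kc,R,t=C[n];q=R@np.array([.533,.0222,.103+.0265])+t
    print(n,"expect",Kc[0]*q[0]/q[2]+Kc[1],Kc[0]*q[1]/q[2]+Kc[2],[(ce[i].round(1),st[i,4]) for i in range(1,k) if st[i,4]>20])
E
```

```text
time: 23.25
position: [0.5329, 0.0222, 0.1891]
tool_rot: [0.076, 0.997, 0.0, 0.0]
ft_force: [0.0, 0.2, -5.2]
grip_width: 0.0136
grip_force: 50.0
time: 23.88
position: [0.5329, 0.0222, 0.189]
tool_rot: [0.206, 0.979, 0.0, 0.0]
ft_force: [-0.0, -0.1, -5.4]
grip_width: 0.0133
grip_force: 50.0
time: 24.5
position: [0.5329, 0.0223, 0.1891]
tool_rot: [0.332, 0.943, 0.0, 0.0]
ft_force: [0.8, -0.3, -5.1]
grip_width: 0.0135
grip_force: 50.0
time: 25.12
position: [0.5329, 0.0222, 0.1891]
tool_rot: [0.452, 0.892, 0.0, 0.0]
ft_force: [0.5, 1.0, -5.2]
grip_width: 0.0137
grip_force: 50.0
time: 25.75
position: [0.5328, 0.0222, 0.189]
tool_rot: [0.565, 0.825, -0.0, -0.0]
ft_force: [0.1, 0.5, -5.2]
grip_width: 0.0134
grip_force: 50.0
time: 26.38
position: [0.5329, 0.0222, 0.1891]
tool_rot: [0.668, 0.744, 0.0, 0.0]
ft_force: [0.8, -0.2, -6.0]
grip_width: 0.0137
grip_force: 50.0
time: 27.0
position: [0.5328, 0.0222, 0.189]
tool_rot: [0.714, 0.7, -0.0, -0.0]
ft_force: [-0.5, -0.3, -5.1]
grip_width: 0.0137
grip_force: 50.0
time: 27.62
position: [0.5329, 0.0222, 0.1891]
tool_rot: [0.714, 0.7, 0.0, 0.0]
ft_force: [-0.9, -0.7, -5.6]
grip_width: 0.0136
grip_force: 50.0
time: 28.25
position: [0.5329, 0.0222, 0.1891]
tool_rot: [0.714, 0.7, 0.0, 0.0]
ft_force: [0.5, -0.2, -5.7]
grip_width: 0.0134
grip_force: 50.0
-1.1160170624686658 [ 8.57187860e-06 -8.75341472e-07 -1.00000000e+00]
scene expect 294.12098236916677 197.94779861510875 [(array([294.8, 196.7]), np.int32(107)), (array([288.9, 223.5]), np.int32(22)), (array([359. , 334.9]), np.int32(49))]
side expect 229.20154388724188 168.53965477100465 [(array([229. , 167.8]), np.int32(65))]
```

```bash
python3 -m pendant '[[[0,0,0,0,0,0,0],[0,0,0,0,0,0,0],[0,0,0,0,0,0,0],[0,0,0,0,0,0,0],[0,0,0,0,0,0,0]]]'; python3 -c "from rig import hand_in;print(hand_in())"
```

```text
time: 28.98
position: [0.5329, 0.0222, 0.1891]
tool_rot: [0.714, 0.7, -0.0, 0.0]
ft_force: [0.4, -0.2, -5.5]
grip_width: 0.0136
grip_force: 50.0
the job is handed in; nothing more can be done
None
```

I handed the job in at 29 s (no verdict came back): both spare sticks are in the empty pockets, and the arm is holding the caddy still and level about 10 cm above the middle of the mat, turned a quarter turn so its tab points to the blue note, with the ball in the middle of the dish in both fixed camera views.

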